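# Uncouple the tow hitch and hold the tongue up

## Task

Uncouple the small tow hitch on the bench: pull the safety pin up out of the coupler and put it in the shallow metal tray, then take the upright handle of the spring latch, pull the latch sideways against its spring until it is free and, keeping it pulled, lift the tongue by it off the ball. Finish still gripping the latch handle, with the coupler held steady at least 5 cm above where it sat; do not put it down or let go. Leave the tools lying around where they are.

Things in the scene. Friction and masses are not known exactly. Their poses are not given: they have to be found in the camera images.
- rig: Hitch stand, fixed: plate 300x110x10 mm; steel 40 mm ball at x = -95 mm, centre 50 mm up; cheeks with the tongue's pivot at x = +105 mm, 65 mm up. Grey tongue (40 mm wide, top 80 mm up) runs from pivot to coupler, an inverted cup 70x58 mm over the ball. Origin: centre of underside; x from ball end to pivot end, y sideways (latch opens to +y), z up. Ball end nearer the robot, yaw within 0.45 rad.
- ball_top (a point): Top of the ball, hidden in the coupler at the start; 69 mm above the bench, x = -95 mm, y = 0 of the stand. Fixed.
- latch_grip (a point): Grip point of the latch handle, an upright dark tab 12 mm thick along the stand's y, 26 mm along x, 86 to 127 mm above the bench when down; the point is mid-thickness, 112 mm up, above the ball and 14 mm to +y. Axes turn with the tongue; y is the pull direction. Low flange and strap at its foot reach 92 mm: keep fingertips above 94 mm.
- latch (a joint): Sideways slide of the latch along the stand's +y, m: 0 = locked (tooth under the ball), 0.016 = fully pulled. A spring returns it: 4.5 N at 0, 9.3 N at 0.016. The tongue can rise only while it is beyond 0.008. With the safety pin in, it moves about 3 mm at most. The handle is part of the latch and carries the tongue up with it.
- tongue (a joint): Hinge of the tongue about the pivot (along the stand's y), rad: 0 = seated on the ball, grows as the coupler rises, stop at 0.6. The coupler (200 mm from the pivot) rises 200 mm x sin(value). The latch grip lies 200 mm from the pivot toward the ball and, seated, 47 mm above it. Falls back when not held; 3 to 7 N lifts it at the handle.
- pin: Loose safety pin, 50 g, upright in a hole through latch tail and tongue, 60 mm behind the latch handle toward the pivot, mid-tongue: shank 8 mm diameter x 24 mm, collar 20x4 mm, dark round grip 15 mm diameter x 30 mm (in place 90 to 120 mm above the bench). Origin: shank tip; z along the pin to the grip. Lift straight up more than 25 mm to free it.
- pin_head (a point): Middle of the pin's grip, 45 mm from the shank tip; 107 mm above the bench in place.
- tray: Loose shallow square aluminium tray, outside 130 x 130 x 22 mm, walls 3 mm, floor about 3 mm, empty. Origin: centre of the underside. Stands left or right of the stand.
- tape: Bystander: amber tape roll 66 mm diameter x 19 mm, left or right of the stand. Origin: centre of underside.
- driver: Bystander: black-handled screwdriver 33 x 206 x 32 mm lying far right. Origin: centre of underside.
- calip: Bystander: caliper 66 x 225 x 12 mm lying far left. Origin: centre of underside.
There are look-alikes about, which are no part of the job. Of the things like the tray, leave any that is yellow; of the rest the larger one is meant.

How it is judged:
On the way, in this order (a step that is already met when the one before it is completed fails the run):
1. the safety pin lies in the tray, released, tongue still seated (x of pin_head in the frame of tray between -0.064 and 0.064 m and y of pin_head in the frame of tray between -0.064 and 0.064 m and height (world z) of pin_head below 0.06 m and contact force between the fingers and pin below 0.05 N and linear speed of pin below 0.03 m/s and value of joint tongue below 0.03 rad), for 0.2 s.
2. the latch is pulled sideways beyond 10 mm while the tongue is still down (value of joint latch above 0.01 m and value of joint tongue below 0.05 rad), for 0.1 s.
3. the tongue is raised clear of the ball by the gripped handle (value of joint tongue above 0.235 rad and contact force between the fingers and rig above 1 N), for 0.2 s.
At the end, for the whole second after the job is handed in: The tongue is up by more than 0.235 rad (coupler about 47 mm above its seat) and still, the fingers press on the latch handle (over 1 N, grasp point within 40 mm of the grip point), and the safety pin lies at rest in the tray, touched by no finger (all of step 3 and velocity of joint tongue between -0.05 and 0.05 rad/s and distance between the grasp point and latch_grip below 0.04 m and x of pin_head in the frame of tray between -0.064 and 0.064 m and y of pin_head in the frame of tray between -0.064 and 0.064 m and height (world z) of pin_head below 0.06 m and contact force between the fingers and pin below 0.05 N and linear speed of pin below 0.03 m/s); the arm keeps its last pose, push and grip.
It fails at once if the tape roll is moved more than 25 mm (distance of tape from where it was at the start of the episode above 0.025 m).
It fails at once if the screwdriver is moved more than 25 mm (distance of driver from where it was at the start of the episode above 0.025 m).
It fails at once if the caliper is moved more than 25 mm (distance of calip from where it was at the start of the episode above 0.025 m).
It also fails if it takes over 46 s, if anything falls off the work surface, if the arm or the gripper's body presses on something with over 40 N, if the wrist force passes 120 N, or if a joint passes its speed limit or range.

## Robot

A 7-joint arm with a two-finger parallel gripper is mounted at the origin on a cart in front of the work surface, level with it; the furniture and walls round the work are solid. World frame = base frame: x ahead of the robot, y to its left, z up, the work surface at z = 0. Lengths are in m, angles in rad, forces in N, time in s.
With the tool pointing down it reaches from about 0.35 to 0.775 m from the base axis. Payload 3.1 kg.
Tool frame: the origin (TCP) lies on the centre line of the jaws, within the pads' length; the fingertips stand 22 mm ahead of it and the grasp point (between the pads) lies 3 mm ahead of it; z points along the fingers, x is the direction in which the jaws open and shut, and the axes are right-handed (so a half turn about z gives the same grasp; the last joint's range is limited). The gripper opens to 85 mm and grips with 20 to 120 N. Pads are 22 mm wide; open, the fingers measure 114 mm over their backs; the gripper's body (76 mm by 85 mm) begins 54 mm behind the grasp point. The pads swing forward as they close: fully open they stand 13 mm farther back than shut.
Start: joints at [-1.17, 0.311, 0.014, 1.512, -0.004, 1.319, -0.027], TCP at [0.236, 0.497, 0.218] pointing down, gripper open.
Joint ranges: [-2.7, 2.7], [-0.3, 1.91], [-1.27, 1.3], [0.12, 2.57], [-1.44, 4.58], [0.2, 2.03], [-3.05, 3.05]. Speed limits (rad/s): [2.79, 2.79, 3.14, 3.14, 3.14, 3.14, 3.14].

## Interface

Orientations are given as a unit quaternion [x, y, z, w].
In Python, from bench import robot gives the robot as it stands.
- The arm moves only by the tool carry_out, never from a script. Its argument "moves" is a list of rows, each an object with "gripper": the opening in per cent of the stroke, from 0 (shut) to 100 (fully open); "xyz": the shift along the tool's x, y, z in cm, a list of three; "rot": the turn, a rotation vector about the tool's x, y, z in rad, a list of three. In form: [{"gripper": gripper, "xyz": [dx, dy, dz], "rot": [ax, ay, az]}, ...]. A call has 1 to 10 rows; each row is the pose to reach, as a shift and turn from the pose commanded when the call began, along the tool's axes at that moment; what a row does not reach only later rows make up. A row lasts 1/10 s, in which the tool goes at most 50 mm and 8.59 degrees, less where a joint would pass 70% of its speed; a pose out of reach is approached as far as the arm can. A call with a gripper value outside its range is refused whole. The fingers move at their own pace and stop on an object; the grip force is fixed at half the most. Time passes only in rows, so rows that repeat a pose let the fingers close. It gives the time, the measured TCP pose, the force and the opening at its end, in the units of the state.
- robot.read_state(): the state, without advancing time (a new reading comes with each control period).
- robot.get_image(name): name is "scene" or "top"; returns the picture (384x512x3 uint8, red, green, blue); there is no depth.
- robot.camera_info(name): a dict with "camera_matrix" (3x3 intrinsics, pixels), "extrinsics" (4x4, takes a point from world to camera coordinates). Camera axes: x right, y down, z forward; pixel columns grow to the right and rows downward; lengths in m; the calibration is good to about 2 mm. A picture is of the moment at which its call begins. camera_info takes no time and is no camera call.
- robot.sign_off(): hands the job in, once; it reports no verdict.
The state is a dict: "time_s": time; "joints": joint angles; "dq": joint speeds; "effort": joint torques, N m; "ee_pos": TCP position; "orientation": TCP orientation; "contact_force": force on the tool from outside, world axes, zero at the start; "torque": the same for the moment, N m; "width": finger opening in m.
Only numpy, scipy, OpenCV 4.12 (cv2) and the standard library are available. Lean on these libraries where they do the work, as an engineer would, in place of code of your own. Each camera call takes 0.05 s, during which the arm holds its last target.

## Working session

There is one attempt and no reset: what is moved stays moved. The work goes in short steps, Python scripts to look and compute and a tool call to move; the robot and the scene stay as the last step left them, time stands still between calls to the robot, and variables do not carry over. Pictures are saved under pics/ and viewed, and the job is handed in when it is done.

Besides the shell and the picture viewer there is one more tool, called after "Call:" by a JSON object that holds its "op" and its "data". carry_out: Moves the arm, as the interface text tells. Its arguments: {"type":"object","properties":{"moves":{"type":"array"}},"required":["moves"]}

```bash
mkdir -p pics; ls
python3 - <<'E'
from bench import robot
import cv2,numpy as np
np.set_printoptions(precision=4,suppress=True)
print(robot.read_state())
for n in("scene","top"):
    im=robot.get_image(n); cv2.imwrite(f"pics/{n}0.png",im[:,:,::-1])
    c=robot.camera_info(n); print(n,np.array(c["camera_matrix"]),np.array(c["extrinsics"]))
E
```

```text
pics
{'time_s': 0.0, 'joints': array([-1.1697,  0.3117,  0.014 ,  1.5131, -0.0044,  1.3192, -0.0272]), 'dq': array([ 0.0011,  0.0007, -0.0009,  0.001 , -0.0004, -0.0001,  0.0017]), 'effort': array([  0.    , -37.9903,   0.1459, -23.0593,   0.0121,   0.0132,
        -0.    ]), 'ee_pos': array([0.2353, 0.4962, 0.2169]), 'orientation': array([ 0.8451,  0.5346, -0.001 ,  0.0007]), 'contact_force': array([-0.0633,  0.852 ,  0.2864]), 'torque': array([ 0.02  , -0.0119,  0.0071]), 'width': 0.08528045081432654}
scene [[430.6514   0.     257.8192]
 [  0.     430.6514 183.2017]
 [  0.       0.       1.    ]] [[ 0.7484 -0.6633  0.0007 -0.3998]
 [-0.3469 -0.3923 -0.8519  0.2925]
 [ 0.5653  0.6373 -0.5237  1.0119]
 [ 0.      0.      0.      1.    ]]
top [[473.701    0.     266.5876]
 [  0.     473.701  190.4292]
 [  0.       0.       1.    ]] [[-0.0004 -1.     -0.0019  0.0493]
 [-0.9848  0.0007 -0.1738  0.5585]
 [ 0.1738  0.0018 -0.9848  1.4895]
 [ 0.      0.      0.      1.    ]]
```

View pics/scene0.png

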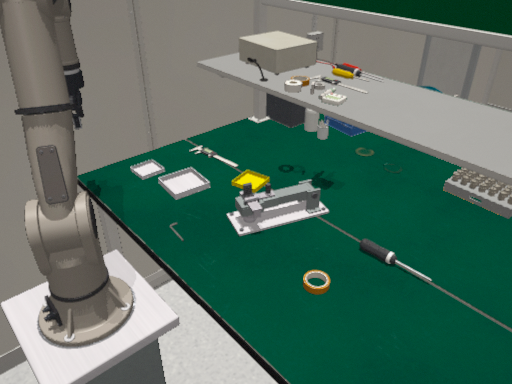

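View pics/top0.png

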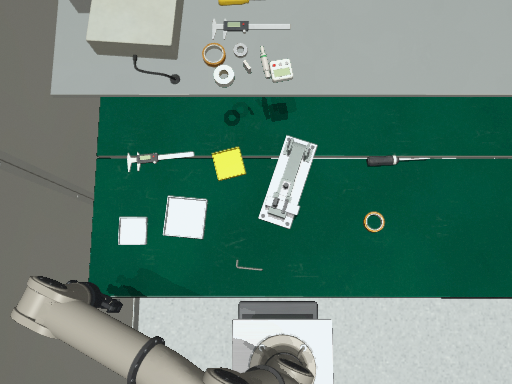

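The scene and top views show three tray-like things in the top picture: yellow (229,163), larger silver (185,217) and small silver (132,231). The larger silver one fits, since yellow is excluded. The hitch is at about (288,182), tape (374,222), driver (385,160), caliper (155,158). I'll enlarge to confirm.

Run:
```python
import cv2
t=cv2.imread("pics/top0.png"); s=cv2.imread("pics/scene0.png")
cv2.imwrite("pics/c1.png",cv2.resize(t[125:240,240:340],None,fx=5,fy=5,interpolation=cv2.INTER_CUBIC))
cv2.imwrite("pics/c2.png",cv2.resize(s[165:240,215:340],None,fx=6,fy=6,interpolation=cv2.INTER_CUBIC))
cv2.imwrite("pics/c3.png",cv2.resize(t[140:255,105:255],None,fx=5,fy=5,interpolation=cv2.INTER_CUBIC))
```

```text
(no output)
```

View pics/c1.png

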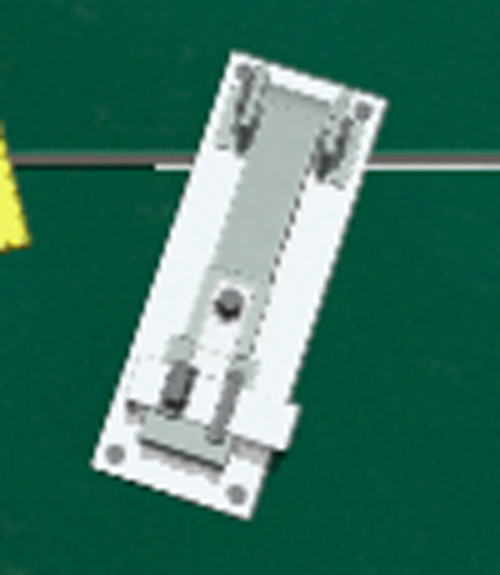

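View pics/c2.png

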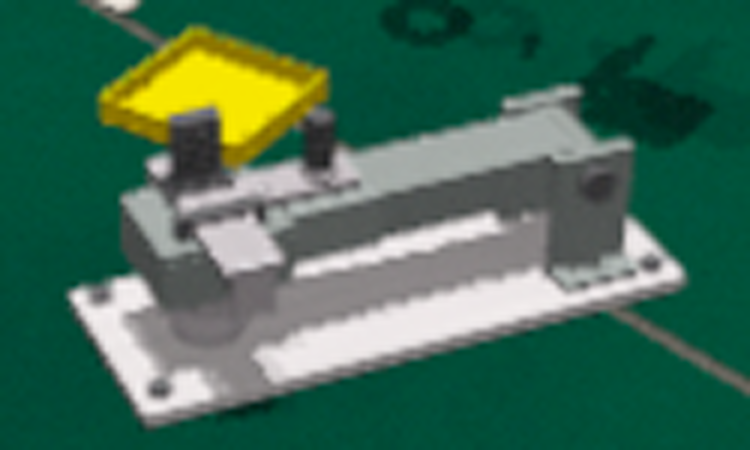

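View pics/c3.png

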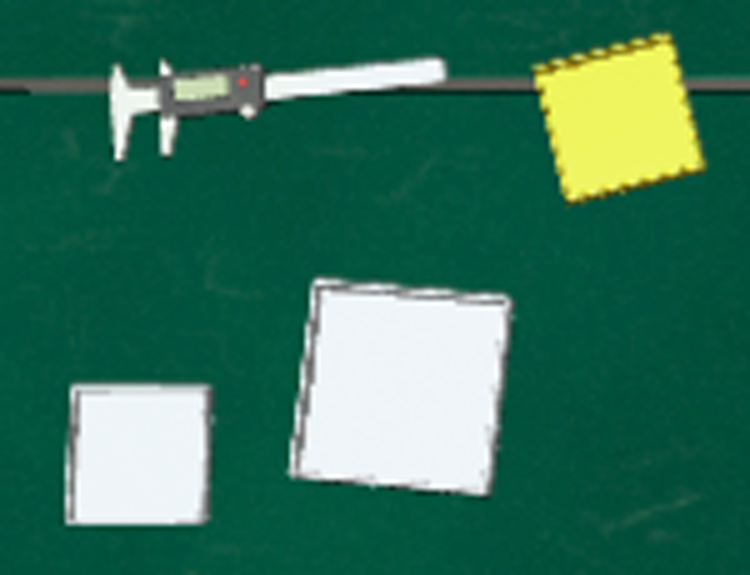

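The top crops show the plate corners at (233,52), (387,101), (250,519), (93,467), the pin head at (229,303), and the handle at (180,385) in crop pixels. The larger silver tray is centred near (402,387) in its crop, clearly larger than the other silver one. Next I compute poses.

```bash
cat > h.py <<'E'
from bench import robot
import numpy as np
from scipy.optimize import least_squares
np.set_printoptions(precision=4,suppress=True)
def cam(n):
    c=robot.camera_info(n); return np.array(c["camera_matrix"]),np.array(c["extrinsics"])
def unproj(n,px,z):
    K,T=cam(n); R,t=T[:3,:3],T[:3,3]; d=R.T@np.linalg.solve(K,[px[0],px[1],1]); o=-R.T@t
    return o+d*(z-o[2])/d[2]
def proj(n,P):
    K,T=cam(n); q=np.atleast_2d(P)@T[:3,:3].T+T[:3,3]; q=q@K.T; return q[:,:2]/q[:,2:]
def crop(px,x0,y0,f): return np.array([x0+(px[0]+.5)/f-.5,y0+(px[1]+.5)/f-.5])
E
python3 - <<'E'
from h import *
tc=[crop(p,240,125,5) for p in[(233,52),(387,101),(250,519),(93,467)]]
sc=[crop(p,215,165,6) for p in[(72,293),(150,418),(684,272)]]  # near-left, near-right, far-right
loc=np.array([[.15,.055],[.15,-.055],[-.15,-.055],[-.15,.055]])
W=np.array([unproj("top",p,.01) for p in tc]); print(W,[np.linalg.norm(W[i]-W[i-1]) for i in range(4)])
S=np.array([unproj("scene",p,.01) for p in sc]); print("scene",S)
def f(v,w=W,l=loc):
    c,s=np.cos(v[2]),np.sin(v[2]); return ((l@np.array([[c,s],[-s,c]])+v[:2])-w[:,:2]).ravel()
r=least_squares(f,[.5,0,0]);print("top fit",r.x,r.fun)
W2=np.vstack([W,S]);l2=np.vstack([loc,loc[[3,2,1]]])
r=least_squares(lambda v:f(v,W2,l2),[.5,0,0]);print("both",r.x,r.fun)
x,y,a=r.x;R=np.array([[np.cos(a),-np.sin(a)],[np.sin(a),np.cos(a)]])
for n,l,z in[("grip",(-.095,.014),.112),("pinhead",(-.035,0),.107),("ball",(-.095,0),.069)]:
    p=np.r_[R@l+[x,y],z];print(n,p,proj("top",p),proj("scene",p))
    if n=="pinhead": p[2]=.12
    else: p[2]=.127
    print("  top of it",proj("top",p),proj("scene",p))
print("pin top seen",crop((229,300),240,125,5),unproj("top",crop((229,300),240,125,5),.12), crop((318,112),215,165,6),unproj("scene",crop((319,113),215,165,6),.12))
print("handle top seen", unproj("scene",crop((195,115),215,165,6),.127),unproj("top",crop((183,372),240,125,5),.127))
tr=[crop(p,105,140,5) for p in[(315,281),(510,298),(489,494),(291,476)]]
T=np.array([unproj("top",p,.022) for p in tr]);print(T,T.mean(0),[np.linalg.norm(T[i]-T[i-1]) for i in range(4)])
E
```

```text
[[ 0.7568 -0.0177  0.01  ]
 [ 0.7223 -0.1218  0.01  ]
 [ 0.4387 -0.0265  0.01  ]
 [ 0.4731  0.0768  0.01  ]] [np.float64(0.29902038023038696), np.float64(0.1096667822204346), np.float64(0.29916789801739974), np.float64(0.10881121205343251)]
scene [[ 0.4703  0.0721  0.01  ]
 [ 0.4351 -0.0331  0.01  ]
 [ 0.7185 -0.1227  0.01  ]]
top fit [ 0.5977 -0.0223 -0.3227] [ 0.0006  0.      0.0003 -0.0002 -0.0007 -0.0004 -0.0002  0.0007]
both [ 0.5964 -0.0239 -0.316 ] [-0.0008 -0.0005 -0.0004 -0.001  -0.002  -0.0031 -0.0022 -0.0018  0.0006
  0.0029  0.0016  0.0036  0.0033 -0.0001]
grip [0.5104 0.0189 0.112 ] [[276.254 202.175]] [[247.4195 187.5108]]
  top of it [[276.343  201.4443]] [[247.3574 183.1213]]
pinhead [ 0.5631 -0.013   0.107 ] [[286.373  185.7536]] [[268.1389 186.9664]]
  top of it [[286.5375 184.9842]] [[268.1978 183.1988]]
ball [0.5061 0.0056 0.069 ] [[280.1896 205.539 ]] [[249.4002 202.2282]]
  top of it [[280.6886 202.8447]] [[249.2068 185.4671]]
pin top seen [285.4 184.6] [ 0.5643 -0.0095  0.12  ] [267.5833 183.25  ] [ 0.5613 -0.0131  0.12  ]
handle top seen [0.5076 0.0168 0.127 ] [0.518  0.0193 0.127 ]
[[0.5455 0.3757 0.022 ]
 [0.5341 0.2467 0.022 ]
 [0.4052 0.2576 0.022 ]
 [0.417  0.3867 0.022 ]] [0.4754 0.3167 0.022 ] [np.float64(0.1290412426984937), np.float64(0.12949761312056607), np.float64(0.12933405501834888), np.float64(0.12966456235711754)]
```

```bash
cat >> h.py <<'E'
from scipy.spatial.transform import Rotation as Ro
YAW=-0.3195
def goal_R(yaw=YAW):
    y=np.array([-np.sin(yaw),np.cos(yaw),0]); z=np.array([0,0,-1.]); return np.column_stack([y,np.cross(z,y),z])
def delta(P,yaw=YAW):
    s=robot.read_state(); R=Ro.from_quat(s["orientation"])
    print("t",s["time_s"],"pos",s["ee_pos"],"w",s["width"],"F",s["contact_force"],"q",s["joints"])
    print("xyz cm",R.inv().apply(np.array(P)-s["ee_pos"])*100,"rot",(R.inv()*Ro.from_matrix(goal_R(yaw))).as_rotvec())
E
python3 -c "
from h import *
delta([.563,-.0115,.20])"
```

```text
t 0.1 pos [0.2353 0.4963 0.217 ] w 0.08558144299490225 F [0.43   0.0336 0.0043] q [-1.1697  0.3116  0.014   1.5129 -0.0044  1.3192 -0.0272]
xyz cm [-31.8461  51.3628   1.774 ] rot [-0.0001  0.0021 -0.1232]
```

Call:
{"op": "carry_out", "data": {"moves": [{"gripper": 55,"xyz": [-3,5,0],"rot": [0,0,-0.12]},{"gripper": 55,"xyz": [-5.5,9,0],"rot": [0,0,-0.123]},{"gripper": 55,"xyz": [-8.2,13.2,0],"rot": [0,0,-0.123]},{"gripper": 55,"xyz": [-10.8,17.4,0],"rot": [0,0,-0.123]},{"gripper": 55,"xyz": [-13.4,21.6,0],"rot": [0,0,-0.123]},{"gripper": 55,"xyz": [-16,25.8,0],"rot": [0,0,-0.123]},{"gripper": 55,"xyz": [-18.6,30,0],"rot": [0,0,-0.123]},{"gripper": 55,"xyz": [-21.2,34.2,0],"rot": [0,0,-0.123]},{"gripper": 55,"xyz": [-23.8,38.4,0],"rot": [0,0,-0.123]},{"gripper": 55,"xyz": [-26.4,42.6,0],"rot": [0,0,-0.123]}]}}

```text
time_s: 1.1
ee_pos: [0.5072, 0.0752, 0.2178]
orientation: [0.811, 0.586, -0.0, -0.0]
contact_force: [1.1, 0.7, 0.6]
width: 0.047
```

```bash
python3 -c "
from h import *
delta([.563,-.0115,.18])"
```

```text
t 1.1 pos [0.5072 0.0752 0.2178] w 0.04701041960840172 F [1.0594 0.7012 0.6379] q [-0.4663  0.2393  0.3527  1.622  -0.0855  1.2958  1.1517]
xyz cm [-6.4787  8.017   3.7727] rot [-0.0004 -0.0001  0.0001]
```

Call:
{"op": "carry_out", "data": {"moves": [{"gripper": 50,"xyz": [-3,3.7,0],"rot": [0,0,0]},{"gripper": 50,"xyz": [-5.5,6.8,1],"rot": [0,0,0]},{"gripper": 50,"xyz": [-6.5,8.0,3],"rot": [0,0,0]},{"gripper": 50,"xyz": [-6.5,8.0,3.8],"rot": [0,0,0]},{"gripper": 50,"xyz": [-6.5,8.0,3.8],"rot": [0,0,0]}]}}

```text
time_s: 1.6
ee_pos: [0.5606, -0.0091, 0.1779]
orientation: [0.811, 0.586, -0.002, -0.002]
contact_force: [0.6, 0.2, -1.0]
width: 0.0429
```

Run:
```python
from h import *
import cv2
delta([.563,-.0115,.117])
s=robot.get_image("scene")[:,:,::-1];t=robot.get_image("top")[:,:,::-1]
a=cv2.resize(s[130:230,220:340],(480,400),interpolation=cv2.INTER_CUBIC)
b=cv2.resize(t[140:240,240:320],(320,400),interpolation=cv2.INTER_CUBIC)
cv2.imwrite("pics/a1.png",np.hstack([a,b]))
```

```text
t 1.6 pos [ 0.5606 -0.0091  0.1779] w 0.042873663107427226 F [ 0.585   0.2079 -0.9932] q [-0.3054  0.3739  0.3961  1.5542 -0.1497  1.2486  1.3654]
xyz cm [-0.1493  0.3385  6.0898] rot [-0.0051  0.0007 -0.0002]
```

View pics/a1.png

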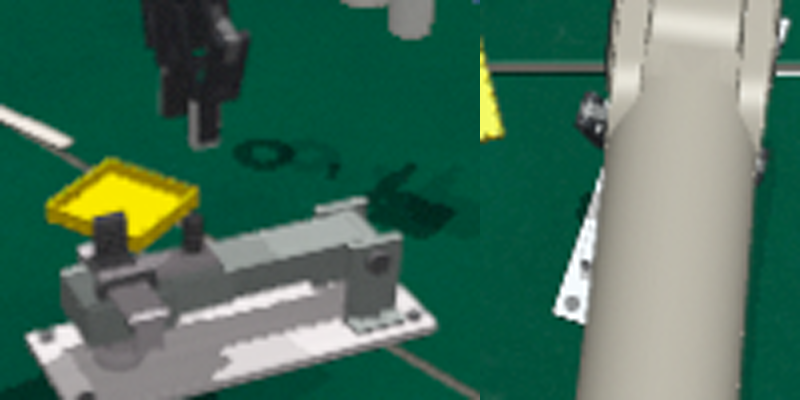

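The gripper, at about (205,130) in the left crop, hangs over the pin at (192,235). The top view is blocked by the arm. I'll descend.

Call:
{"op": "carry_out", "data": {"moves": [{"gripper": 50,"xyz": [0,0,2],"rot": [0,0,0]},{"gripper": 50,"xyz": [0,0,3.5],"rot": [0,0,0]},{"gripper": 50,"xyz": [0,0,5],"rot": [0,0,0]},{"gripper": 50,"xyz": [0,0,6],"rot": [0,0,0]},{"gripper": 50,"xyz": [0,0,6.0],"rot": [0,0,0]},{"gripper": 50,"xyz": [0,0,6.0],"rot": [0,0,0]}]}}

```text
time_s: 2.3
ee_pos: [0.5628, -0.0092, 0.1209]
orientation: [0.81, 0.586, 0.001, 0.0]
contact_force: [-0.0, -0.8, 0.2]
width: 0.0426
```

Run:
```python
from h import *
import cv2
delta([.563,-.0115,.117])
s=robot.get_image("scene")[:,:,::-1]
cv2.imwrite("pics/a2.png",cv2.resize(s[130:230,220:340],(720,600),interpolation=cv2.INTER_CUBIC))
```

```text
t 2.3 pos [ 0.5628 -0.0092  0.1209] w 0.042612131935766726 F [-0.0312 -0.8046  0.2124] q [-0.2971  0.422   0.3851  1.6345 -0.1725  1.1173  1.3853]
xyz cm [-0.2149  0.09    0.3865] rot [ 0.0012 -0.0008  0.001 ]
```

View pics/a2.png

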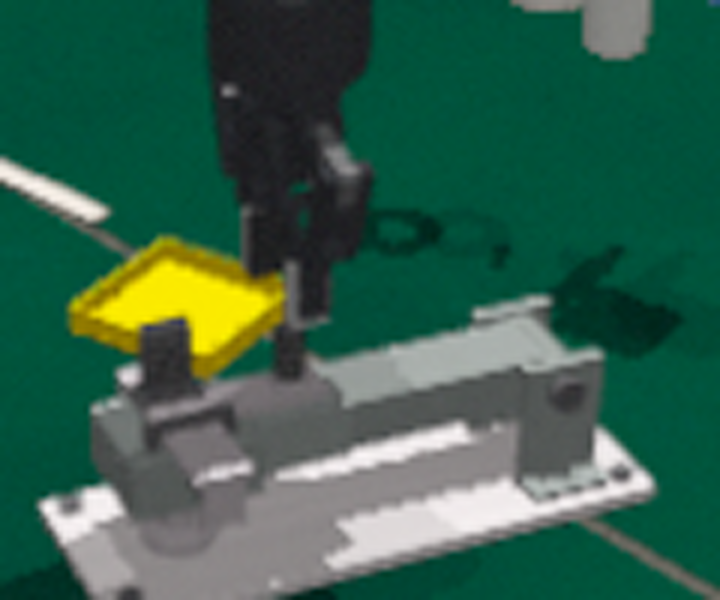

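The fingers straddle the pin: near tip at (305,325), pin at (290,350), with the other finger behind. Centre, lower and close.

Call:
{"op": "carry_out", "data": {"moves": [{"gripper": 50,"xyz": [-0.2,0.05,0.3],"rot": [0,0,0]},{"gripper": 30,"xyz": [-0.2,0.05,0.3],"rot": [0,0,0]},{"gripper": 0,"xyz": [-0.2,0.05,0.3],"rot": [0,0,0]},{"gripper": 0,"xyz": [-0.2,0.05,0.3],"rot": [0,0,0]},{"gripper": 0,"xyz": [-0.2,0.05,0.3],"rot": [0,0,0]},{"gripper": 0,"xyz": [-0.2,0.05,0.3],"rot": [0,0,0]},{"gripper": 0,"xyz": [-0.2,0.05,0.3],"rot": [0,0,0]}]}}

```text
time_s: 3.05
ee_pos: [0.5622, -0.0119, 0.117]
orientation: [0.811, 0.586, 0.0, -0.0]
contact_force: [-0.4, -0.0, 0.1]
width: -0.0
```

Run:
```python
from h import *
import cv2
delta([.563,-.0115,.117])
```

```text
t 3.05 pos [ 0.5622 -0.0119  0.117 ] w -8.906041342428908e-06 F [-0.4014 -0.0003  0.0931] q [-0.2925  0.4258  0.3852  1.6395 -0.1742  1.1103  1.3904]
xyz cm [0.0639 0.0618 0.0013] rot [ 0.     -0.0001 -0.0002]
```

Width 0, so it missed the pin. I'll look.

Run:
```python
from h import *
import cv2
s=robot.get_image("scene")[:,:,::-1]
cv2.imwrite("pics/a3.png",cv2.resize(s[130:230,220:340],(720,600),interpolation=cv2.INTER_CUBIC))
for d in (0,.003,.022): print(d, (proj("scene",[.5622,-.0119,.117-d])-[220,130])*6)
```

```text
0 [[286.1774 324.1705]]
0.003 [[286.0995 329.3954]]
0.022 [[285.6106 362.1865]]
```

View pics/a3.png

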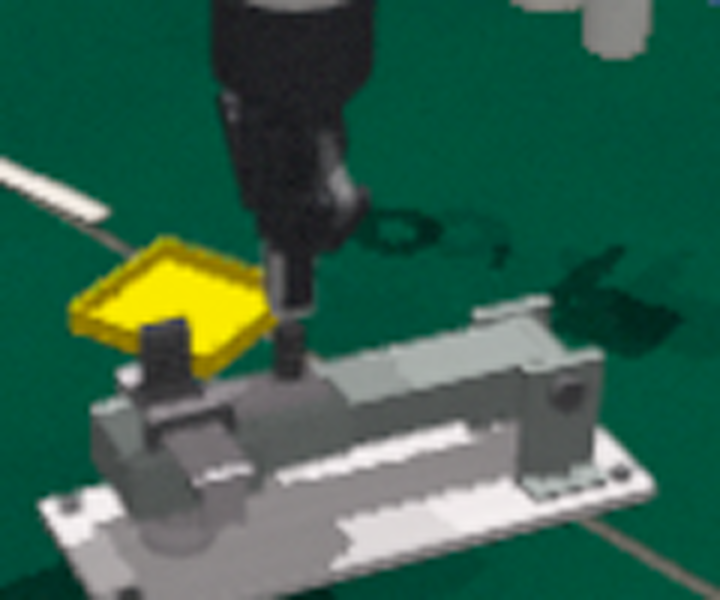

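The fingers at (290,312) look closed above the pin top (290,322), while the projection puts the tips at (286,362). Checking the TCP against the start pictures.

Run:
```python
from h import *
import cv2
p=np.array([.2353,.4962,.2169])
for d in (0,.009,.022): print(d, proj("scene",p-[0,0,d]),proj("top",p-[0,0,d]))
t=cv2.imread("pics/top0.png"); s=cv2.imread("pics/scene0.png")
a=cv2.resize(t[265:325,20:140],(800,400),interpolation=cv2.INTER_CUBIC)
cv2.imwrite("pics/b1.png",a)
cv2.imwrite("pics/b2.png",cv2.resize(s[40:160,20:140],(600,600),interpolation=cv2.INTER_CUBIC))
# a1 & a3 fingertip
print(proj("scene",[.5622,-.0119,.095]))
print(robot.read_state()["orientation"])
```

```text
0 [[ 81.196  129.3203]] [[105.7522 294.477 ]]
0.009 [[ 81.8097 131.9499]] [[106.8328 294.3406]]
0.022 [[ 82.6886 135.7159]] [[108.3685 294.1467]]
[[267.6018 190.3644]]
[ 0.8106  0.5856  0.     -0.    ]
```

View pics/b1.png

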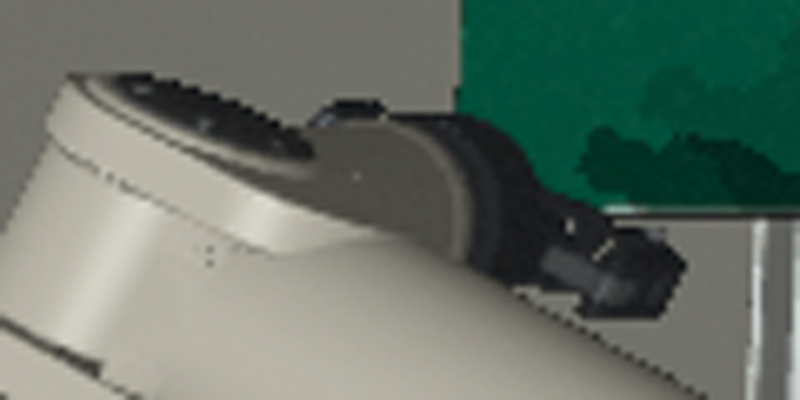

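View pics/b2.png

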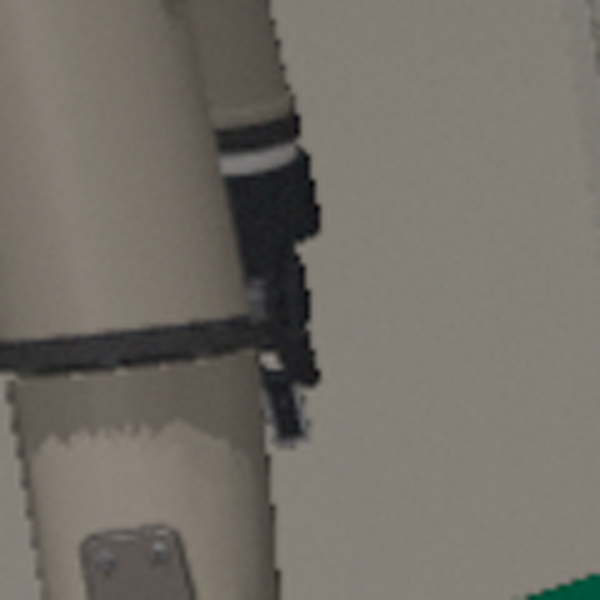

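Run:
```python
from h import *
p=np.array([.2353,.4962,.2169]);x=np.array([.43,.903,0])
for s in(1,-1):
  for e in(.0425,.057):
    print(s,e,proj("scene",p+s*e*x-[0,0,.009]),proj("top",p+s*e*x-[0,0,.009]))
```

```text
1 0.0425 [[ 82.5672 126.5926]] [[ 93.5499 287.6859]]
1 0.057 [[ 82.8171 124.8257]] [[ 89.033  285.4229]]
-1 0.0425 [[ 81.0122 137.5901]] [[120.1808 301.0279]]
-1 0.057 [[ 80.7303 139.5832]] [[124.7499 303.317 ]]
```

```bash
python3 - <<'E'
from h import *
p=np.array([.5628,-.0092,.1209]);x=np.array([.314,.949,0]);y=np.array([.949,-.314,0])
for z in(-.017,0,.013,.02):
  for s in(1,-1):
    print(z,s,[((proj("scene",p+s*.0213*x+k*.011*y+[0,0,z])-[220,130])*6)[0].round() for k in(-1,1)])
# body bottom 54mm behind grasp pt => TCP+.051 up ; 
for z in(.0,.051,.08): print(z,((proj("scene",p+[0,0,z])-[220,130])*6)[0])
E
ls pics
```

```text
-0.017 1 [array([245., 328.]), array([286., 319.])]
-0.017 -1 [array([280., 371.]), array([322., 361.])]
0 1 [array([245., 299.]), array([286., 290.])]
0 -1 [array([281., 341.]), array([322., 331.])]
0.013 1 [array([245., 276.]), array([286., 267.])]
0.013 -1 [array([281., 318.]), array([323., 308.])]
0.02 1 [array([245., 264.]), array([286., 255.])]
0.02 -1 [array([281., 305.]), array([323., 296.])]
0.0 [283.4321 314.7646]
0.051 [284.7274 223.7046]
0.08 [285.4892 170.1457]
a1.png
a2.png
a3.png
b1.png
b2.png
c1.png
c2.png
c3.png
scene0.png
top0.png
```

Run:
```python
from h import *
for z in(.2,.24,.28): print(z,unproj("top",(289.7,174.6),z),unproj("top",(268.75,168.75),z),unproj("top",(310.75,180.5),z))
```

```text
0.2 [ 0.5791 -0.0193  0.2   ] [0.5968 0.0423 0.2   ] [ 0.5614 -0.0809  0.2   ]
0.24 [ 0.5707 -0.0174  0.24  ] [0.5878 0.0424 0.24  ] [ 0.5534 -0.0772  0.24  ]
0.28 [ 0.5622 -0.0154  0.28  ] [0.5788 0.0425 0.28  ] [ 0.5455 -0.0734  0.28  ]
```

The top view of the gripper's knuckles in a1 (midpoint 290,175) agrees with the reported x, y. So the offset is in height: the tips sit roughly 28 mm higher than the reported TCP implies. I'll open, go down part-way and check.

Call:
{"op": "carry_out", "data": {"moves": [{"gripper": 50,"xyz": [0,0,-0.5],"rot": [0,0,0]},{"gripper": 50,"xyz": [0,0,-0.5],"rot": [0,0,0]},{"gripper": 50,"xyz": [0,0,-0.5],"rot": [0,0,0]},{"gripper": 50,"xyz": [0,0,-0.5],"rot": [0,0,0]},{"gripper": 50,"xyz": [0,0,0.5],"rot": [0,0,0]},{"gripper": 50,"xyz": [0,0,1.0],"rot": [0,0,0]},{"gripper": 50,"xyz": [0,0,1.5],"rot": [0,0,0]},{"gripper": 50,"xyz": [0,0,1.5],"rot": [0,0,0]}]}}

```text
time_s: 3.9
ee_pos: [0.5611, -0.0119, 0.1007]
orientation: [0.811, 0.586, -0.001, -0.001]
contact_force: [0.1, 0.1, 0.7]
width: 0.0426
```

Run:
```python
from h import *
import cv2
delta([.563,-.0115,.117])
s=robot.get_image("scene")[:,:,::-1]
cv2.imwrite("pics/a4.png",cv2.resize(s[130:230,220:340],(720,600),interpolation=cv2.INTER_CUBIC))
```

```text
t 3.9 pos [ 0.5611 -0.0119  0.1007] w 0.04257820193677529 F [0.0881 0.0612 0.7236] q [-0.2892  0.4424  0.3811  1.6592 -0.1814  1.0777  1.3963]
xyz cm [ 0.0971  0.1584 -1.6341] rot [-0.0025  0.0009 -0.0002]
```

View pics/a4.png

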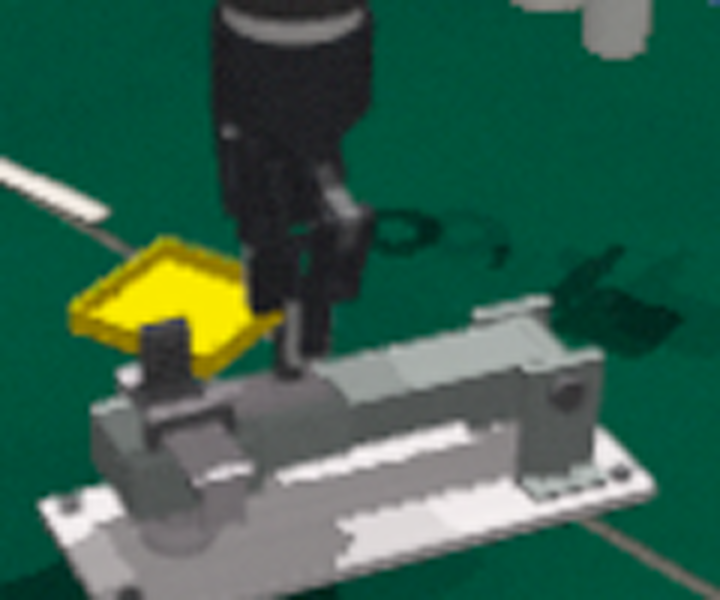

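The near fingertip at (312,362) now covers the pin, and its height works out to about 0.105. Going 4 mm further and closing.

Call:
{"op": "carry_out", "data": {"moves": [{"gripper": 50,"xyz": [0,0,0.4],"rot": [0,0,0]},{"gripper": 0,"xyz": [0,0,0.4],"rot": [0,0,0]},{"gripper": 0,"xyz": [0,0,0.4],"rot": [0,0,0]},{"gripper": 0,"xyz": [0,0,0.4],"rot": [0,0,0]},{"gripper": 0,"xyz": [0,0,0.4],"rot": [0,0,0]},{"gripper": 0,"xyz": [0,0,0.4],"rot": [0,0,0]}]}}

```text
time_s: 4.55
ee_pos: [0.5623, -0.012, 0.0982]
orientation: [0.811, 0.586, 0.0, 0.0]
contact_force: [-0.6, -0.5, 1.7]
width: 0.0114
```

Run:
```python
from h import *
import cv2
delta([.563,-.0115,.117])
s=robot.get_image("scene")[:,:,::-1]
cv2.imwrite("pics/a5.png",cv2.resize(s[130:230,220:340],(720,600),interpolation=cv2.INTER_CUBIC))
```

```text
t 4.55 pos [ 0.5623 -0.012   0.0982] w 0.011443239268788175 F [-0.5704 -0.5276  1.66  ] q [-0.2884  0.445   0.3804  1.662  -0.1833  1.0696  1.3978]
xyz cm [ 0.074   0.0529 -1.8832] rot [ 0.0003 -0.0001 -0.0003]
```

View pics/a5.png

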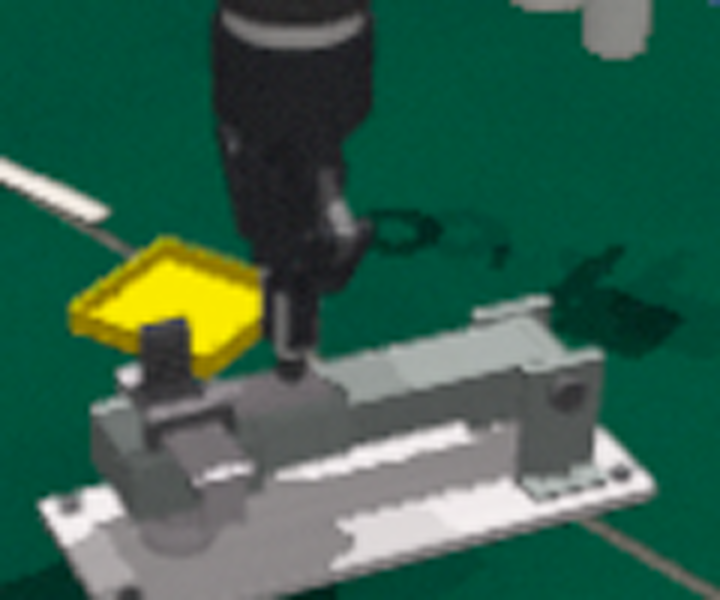

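It has gripped something, width 11 mm; the pin's lower grip shows at (291,370) under the fingertips (292,350). The width reads less than 15 mm, so I'll settle once more, then lift a little.

Call:
{"op": "carry_out", "data": {"moves": [{"gripper": 0,"xyz": [0,0,0],"rot": [0,0,0]},{"gripper": 0,"xyz": [0,0,-0.5],"rot": [0,0,0]},{"gripper": 0,"xyz": [0,0,-1.0],"rot": [0,0,0]},{"gripper": 0,"xyz": [0,0,-1.5],"rot": [0,0,0]},{"gripper": 0,"xyz": [0,0,-1.5],"rot": [0,0,0]}]}}

```text
time_s: 5.1
ee_pos: [0.5631, -0.0121, 0.1142]
orientation: [0.811, 0.586, 0.001, 0.001]
contact_force: [-0.8, 0.5, -0.9]
width: 0.0113
```

Run:
```python
from h import *
import cv2
delta([.563,-.0115,.117])
s=robot.get_image("scene")[:,:,::-1]
cv2.imwrite("pics/a6.png",cv2.resize(s[130:230,220:340],(720,600),interpolation=cv2.INTER_CUBIC))
```

```text
t 5.1 pos [ 0.5631 -0.0121  0.1142] w 0.011254323193501437 F [-0.7662  0.5145 -0.926 ] q [-0.2918  0.4286  0.3847  1.643  -0.176   1.1019  1.3919]
xyz cm [ 0.0508 -0.0231 -0.2832] rot [ 0.0022 -0.0008 -0.0002]
```

View pics/a6.png

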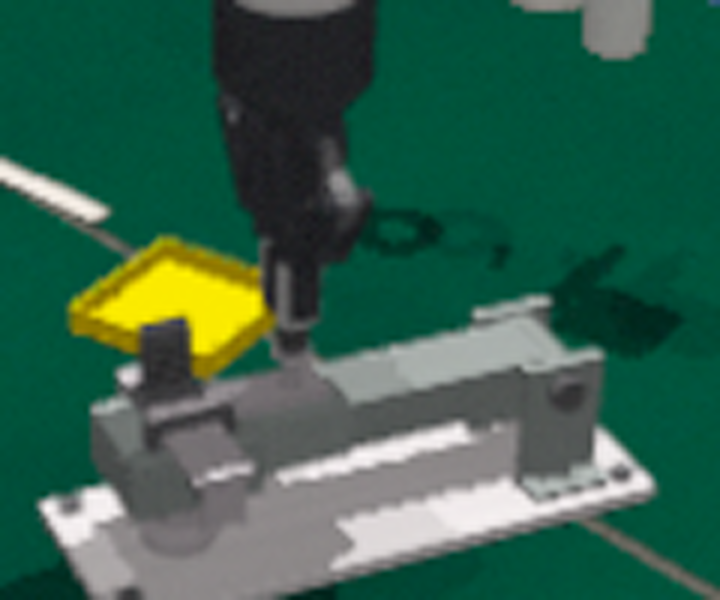

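The pin is rising with the fingers, its collar now at (293,360). Lifting clear.

Call:
{"op": "carry_out", "data": {"moves": [{"gripper": 0,"xyz": [0,0,-1.5],"rot": [0,0,0]},{"gripper": 0,"xyz": [0,0,-3],"rot": [0,0,0]},{"gripper": 0,"xyz": [0,0,-4.5],"rot": [0,0,0]},{"gripper": 0,"xyz": [0,0,-6],"rot": [0,0,0]},{"gripper": 0,"xyz": [0,0,-7],"rot": [0,0,0]},{"gripper": 0,"xyz": [0,0,-7],"rot": [0,0,0]}]}}

```text
time_s: 5.75
ee_pos: [0.5633, -0.0121, 0.1845]
orientation: [0.811, 0.586, 0.001, 0.001]
contact_force: [-0.1, 0.0, -0.5]
width: 0.0112
```

Run:
```python
from h import *
import cv2
delta([.4755,.317,.18])
s=robot.get_image("scene")[:,:,::-1]
cv2.imwrite("pics/a7.png",cv2.resize(s[110:230,220:340],(600,600),interpolation=cv2.INTER_CUBIC))
```

```text
t 5.75 pos [ 0.5633 -0.0121  0.1845] w 0.011207480681742403 F [-0.097   0.0348 -0.469 ] q [-0.303   0.3687  0.3992  1.545  -0.1483  1.2547  1.369 ]
xyz cm [ 28.4838 -18.6756   0.4219] rot [ 0.003  -0.0011 -0.0002]
```

View pics/a7.png

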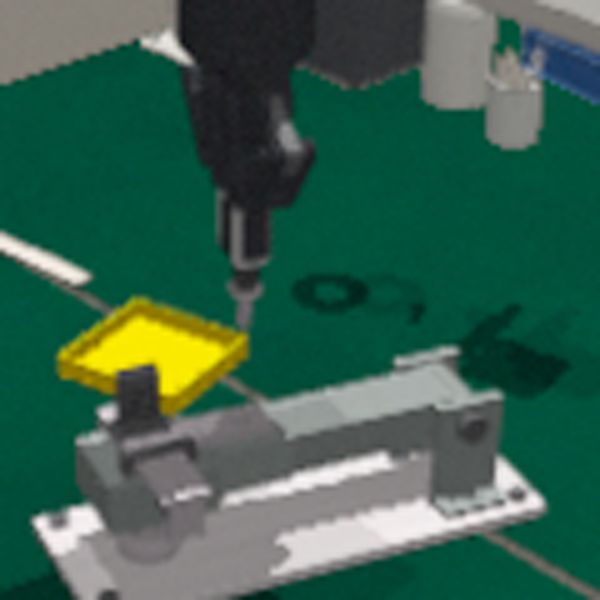

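The pin is out and hangs straight, its tip at (244,330). Carrying it over to the larger silver tray.

Call:
{"op": "carry_out", "data": {"moves": [{"gripper": 0,"xyz": [3,-2,0],"rot": [0,0,0]},{"gripper": 0,"xyz": [6.8,-4.5,0],"rot": [0,0,0]},{"gripper": 0,"xyz": [10.6,-7,0],"rot": [0,0,0]},{"gripper": 0,"xyz": [14.4,-9.5,0],"rot": [0,0,0]},{"gripper": 0,"xyz": [18.2,-12,0],"rot": [0,0,0]},{"gripper": 0,"xyz": [22,-14.5,0],"rot": [0,0,0]},{"gripper": 0,"xyz": [25.5,-16.8,0],"rot": [0,0,0]},{"gripper": 0,"xyz": [28,-18.4,0],"rot": [0,0,0]},{"gripper": 0,"xyz": [28.5,-18.7,0],"rot": [0,0,0]},{"gripper": 0,"xyz": [28.5,-18.7,0],"rot": [0,0,0]}]}}

```text
time_s: 6.8
ee_pos: [0.473, 0.3183, 0.1817]
orientation: [0.81, 0.587, -0.001, 0.0]
contact_force: [0.8, -0.4, -1.1]
width: 0.0116
```

Run:
```python
from h import *
import cv2
delta([.4755,.317,.052])
s=robot.get_image("scene")[:,:,::-1]
cv2.imwrite("pics/a8.png",cv2.resize(s[90:210,120:240],(600,600),interpolation=cv2.INTER_CUBIC))
```

```text
t 6.8 pos [0.473  0.3183 0.1817] w 0.011624201169871038 F [ 0.8312 -0.4457 -1.1193] q [-0.8049  0.3786  0.2505  1.5197 -0.0963  1.2577  0.7128]
xyz cm [-0.0175  0.2934 12.9702] rot [-0.0013  0.0019  0.0029]
```

View pics/a8.png

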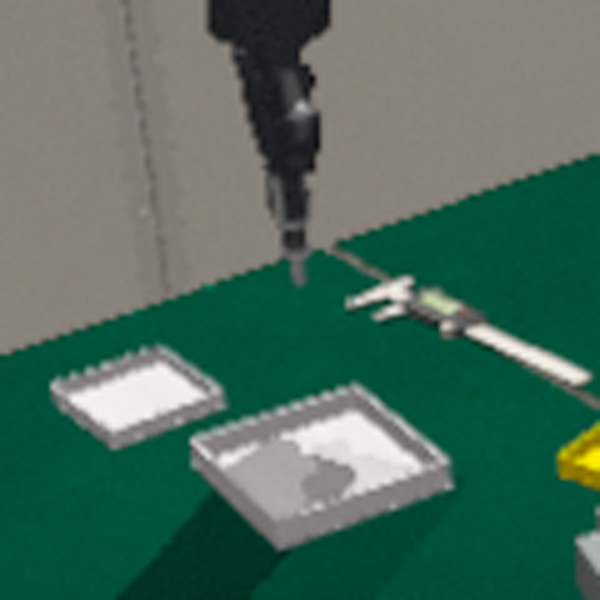

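The pin hangs over the larger silver tray (tray centre about (322,465), pin tip (300,285)). Lowering, then looking before release.

Call:
{"op": "carry_out", "data": {"moves": [{"gripper": 0,"xyz": [0,0.2,3],"rot": [0,0,0]},{"gripper": 0,"xyz": [0,0.2,6],"rot": [0,0,0]},{"gripper": 0,"xyz": [0,0.2,9],"rot": [0,0,0]},{"gripper": 0,"xyz": [0,0.2,11],"rot": [0,0,0]},{"gripper": 0,"xyz": [0,0.2,12.5],"rot": [0,0,0]},{"gripper": 0,"xyz": [0,0.2,13.4],"rot": [0,0,0]},{"gripper": 0,"xyz": [0,0.2,13.4],"rot": [0,0,0]}]}}

```text
time_s: 7.55
ee_pos: [0.476, 0.314, 0.0477]
orientation: [0.812, 0.584, -0.002, 0.001]
contact_force: [-0.6, -0.3, -0.7]
width: 0.0114
```

Run:
```python
from h import *
import cv2
delta([.4755,.317,.045])
s=robot.get_image("scene")[:,:,::-1]
cv2.imwrite("pics/a9.png",cv2.resize(s[90:210,120:240],(600,600),interpolation=cv2.INTER_CUBIC))
```

```text
t 7.55 pos [0.476  0.314  0.0477] w 0.011426045961401043 F [-0.5852 -0.3026 -0.7228] q [-0.782   0.5081  0.2319  1.6827 -0.1345  0.9698  0.7463]
xyz cm [ 0.2658 -0.1453  0.2684] rot [-0.001   0.0033 -0.0032]
```

View pics/a9.png

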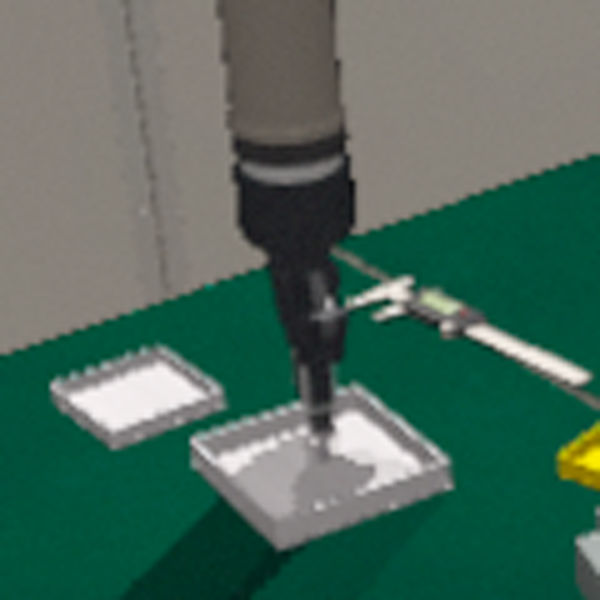

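The pin tip is at about (322,465), mid-tray. I'll lower 4 mm, open, rise.

Call:
{"op": "carry_out", "data": {"moves": [{"gripper": 0,"xyz": [0,0,0.4],"rot": [0,0,0]},{"gripper": 0,"xyz": [0,0,0.4],"rot": [0,0,0]},{"gripper": 50,"xyz": [0,0,0.4],"rot": [0,0,0]},{"gripper": 60,"xyz": [0,0,0.4],"rot": [0,0,0]},{"gripper": 60,"xyz": [0,0,0.4],"rot": [0,0,0]},{"gripper": 60,"xyz": [0,0,0.4],"rot": [0,0,0]},{"gripper": 60,"xyz": [0,0,-1],"rot": [0,0,0]},{"gripper": 60,"xyz": [0,0,-4],"rot": [0,0,0]},{"gripper": 60,"xyz": [0,0,-8],"rot": [0,0,0]},{"gripper": 60,"xyz": [0,0,-12],"rot": [0,0,0]}]}}

```text
time_s: 8.6
ee_pos: [0.476, 0.3165, 0.1712]
orientation: [0.811, 0.585, 0.0, 0.0]
contact_force: [0.3, 0.5, 0.9]
width: 0.0512
```

Run:
```python
from h import *
import cv2
delta([.4755,.317,.045])
s=robot.get_image("scene")[:,:,::-1]
cv2.imwrite("pics/a10.png",cv2.resize(s[90:210,120:240],(600,600),interpolation=cv2.INTER_CUBIC))
```

```text
t 8.6 pos [0.476  0.3165 0.1712] w 0.05117062280884583 F [0.2927 0.4615 0.869 ] q [-0.8006  0.3872  0.2523  1.5344 -0.1     1.2325  0.7179]
xyz cm [ 0.0334 -0.0637 12.6179] rot [ 0.0002 -0.     -0.0004]
```

View pics/a10.png

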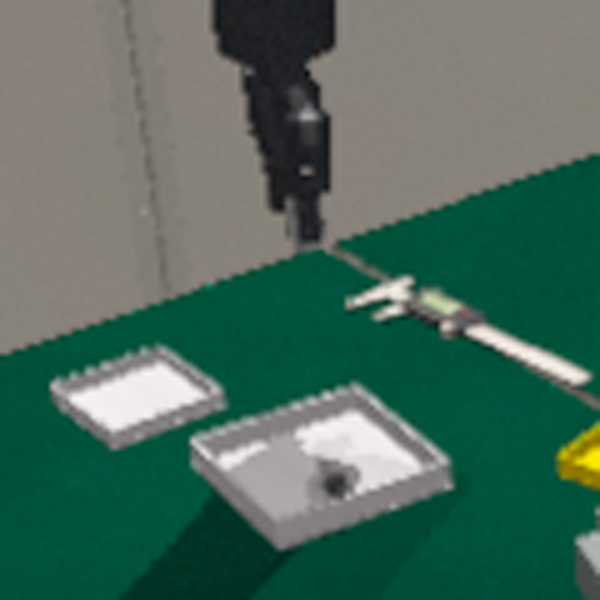

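The pin lies in the tray, its grip at about (335,480). Now to the latch handle.

```bash
python3 -c "
from h import *
delta([.5105,.0195,.165])"
```

```text
t 8.65 pos [0.4803 0.3192 0.1794] w 0.051227707449253694 F [2.4238 1.6692 4.478 ] q [-0.8008  0.3805  0.2535  1.5233 -0.0998  1.2353  0.7177]
xyz cm [-27.5209  12.2754   1.2121] rot [ 0.0088 -0.0123 -0.0004]
```

Call:
{"op": "carry_out", "data": {"moves": [{"gripper": 55,"xyz": [-4,1.8,0],"rot": [0,0,0]},{"gripper": 55,"xyz": [-8,3.7,0],"rot": [0,0,0]},{"gripper": 55,"xyz": [-12,5.5,0],"rot": [0,0,0]},{"gripper": 55,"xyz": [-16,7.4,0],"rot": [0,0,0]},{"gripper": 55,"xyz": [-20,9.2,0],"rot": [0,0,0]},{"gripper": 55,"xyz": [-24,11,0],"rot": [0,0,0]},{"gripper": 55,"xyz": [-26.8,12.3,0],"rot": [0,0,0]},{"gripper": 55,"xyz": [-27.4,12.6,0],"rot": [0,0,0]},{"gripper": 55,"xyz": [-27.4,12.6,0],"rot": [0,0,0]},{"gripper": 55,"xyz": [-27.4,12.6,0],"rot": [0,0,0]}]}}

```text
time_s: 9.65
ee_pos: [0.5097, 0.0192, 0.1693]
orientation: [0.81, 0.587, 0.001, -0.001]
contact_force: [-0.3, 0.9, 0.5]
width: 0.047
```

Run:
```python
from h import *
import cv2
delta([.5105,.0195,.12])
s=robot.get_image("scene")[:,:,::-1]
t=robot.get_image("top")[:,:,::-1]
a=cv2.resize(s[120:220,200:300],(500,500),interpolation=cv2.INTER_CUBIC)
b=cv2.resize(t[150:250,140:200],(300,500),interpolation=cv2.INTER_CUBIC)
cv2.imwrite("pics/a11.png",np.hstack([a,b]))
```

```text
t 9.65 pos [0.5097 0.0192 0.1693] w 0.04695673513033748 F [-0.2515  0.8753  0.4591] q [-0.3901  0.2713  0.3962  1.7103 -0.1138  1.182   1.2899]
xyz cm [0.0411 0.0683 4.9297] rot [-0.0002 -0.0017  0.0023]
```

View pics/a11.png

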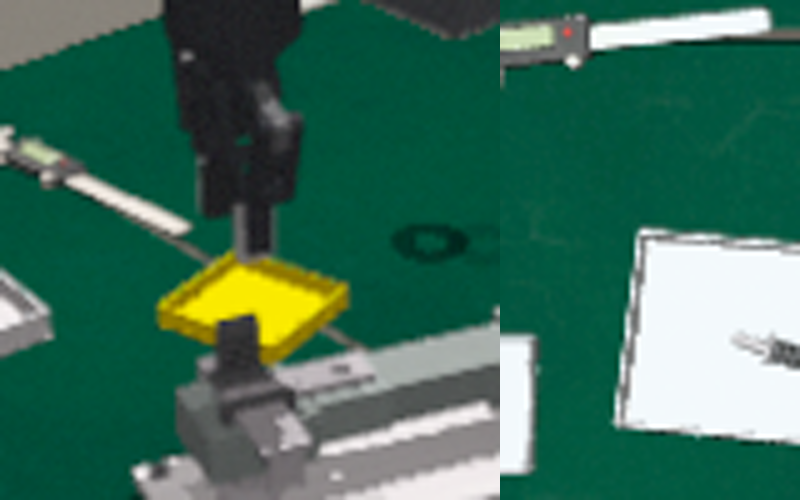

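Run:
```python
from h import *
import cv2
t=robot.get_image("top")[:,:,::-1]
cv2.imwrite("pics/a12.png",cv2.resize(t[185:250,155:220],(585,585),interpolation=cv2.INTER_CUBIC))
```

```text
(no output)
```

View pics/a12.png

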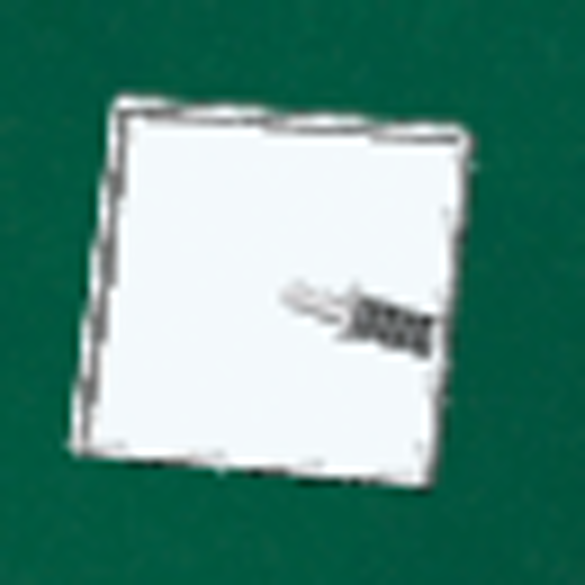

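The pin lies at rest inside the tray, its head middle at (390,325) about 42 mm from the centre, so step 1 holds. The handle top is at (237,320) in the previous crop, matching the prediction. Descending in two stages.

Call:
{"op": "carry_out", "data": {"moves": [{"gripper": 50,"xyz": [0,0.05,2],"rot": [0,0,0]},{"gripper": 50,"xyz": [0,0.05,4],"rot": [0,0,0]},{"gripper": 50,"xyz": [0,0.05,5],"rot": [0,0,0]},{"gripper": 50,"xyz": [0,0.05,6],"rot": [0,0,0]},{"gripper": 50,"xyz": [0,0.05,6.6],"rot": [0,0,0]},{"gripper": 50,"xyz": [0,0.05,6.6],"rot": [0,0,0]},{"gripper": 50,"xyz": [0,0.05,6.6],"rot": [0,0,0]}]}}

```text
time_s: 10.5
ee_pos: [0.5106, 0.0169, 0.1034]
orientation: [0.811, 0.586, 0.0, 0.0]
contact_force: [-0.5, -0.6, 0.5]
width: 0.0426
```

Run:
```python
from h import *
import cv2
delta([.5105,.0195,.097])
s=robot.get_image("scene")[:,:,::-1]
cv2.imwrite("pics/a13.png",cv2.resize(s[120:220,200:300],(600,600),interpolation=cv2.INTER_CUBIC))
```

```text
t 10.5 pos [0.5106 0.0169 0.1034] w 0.04263769886037015 F [-0.5218 -0.6331  0.5094] q [-0.3732  0.3397  0.3864  1.798  -0.147   1.031   1.32  ]
xyz cm [ 0.2454 -0.0905  0.6436] rot [ 0.0009 -0.0003 -0.0002]
```

View pics/a13.png

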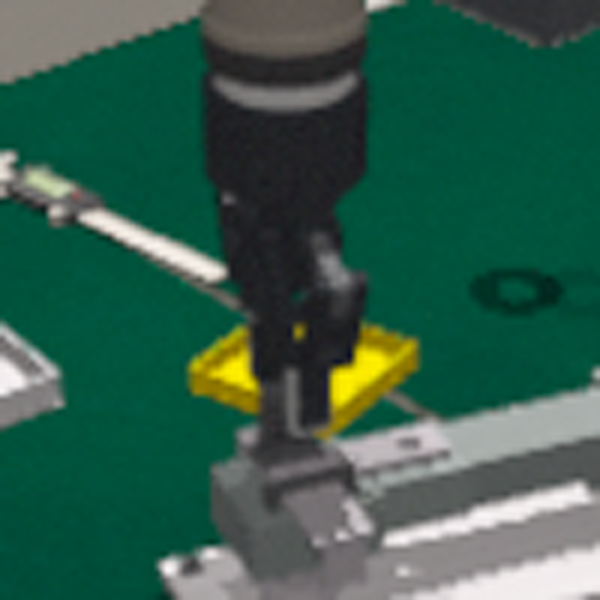

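The near finger (tip at (312,432)) stands in front of the handle, above the flange. Centre by 2 mm, lower 4 mm and close.

Call:
{"op": "carry_out", "data": {"moves": [{"gripper": 50,"xyz": [0.2,-0.1,0.4],"rot": [0,0,0]},{"gripper": 50,"xyz": [0.2,-0.1,0.4],"rot": [0,0,0]},{"gripper": 0,"xyz": [0.2,-0.1,0.4],"rot": [0,0,0]},{"gripper": 0,"xyz": [0.2,-0.1,0.4],"rot": [0,0,0]},{"gripper": 0,"xyz": [0.2,-0.1,0.4],"rot": [0,0,0]},{"gripper": 0,"xyz": [0.2,-0.1,0.4],"rot": [0,0,0]},{"gripper": 0,"xyz": [0.2,-0.1,0.4],"rot": [0,0,0]}]}}

```text
time_s: 11.25
ee_pos: [0.5112, 0.0233, 0.0995]
orientation: [0.81, 0.586, 0.003, -0.001]
contact_force: [2.3, 5.8, -0.6]
width: 0.0104
```

Run:
```python
from h import *
import cv2
delta([.5105,.0195,.097])
s=robot.get_image("scene")[:,:,::-1]
cv2.imwrite("pics/a14.png",cv2.resize(s[120:220,200:300],(600,600),interpolation=cv2.INTER_CUBIC))
```

```text
t 11.25 pos [0.5112 0.0233 0.0995] w 0.010383956071236102 F [ 2.3269  5.7731 -0.6358] q [-0.3771  0.344   0.3808  1.8025 -0.1537  1.0202  1.3169]
xyz cm [-0.3802  0.05    0.2495] rot [ 0.0012 -0.0059  0.0018]
```

View pics/a14.png

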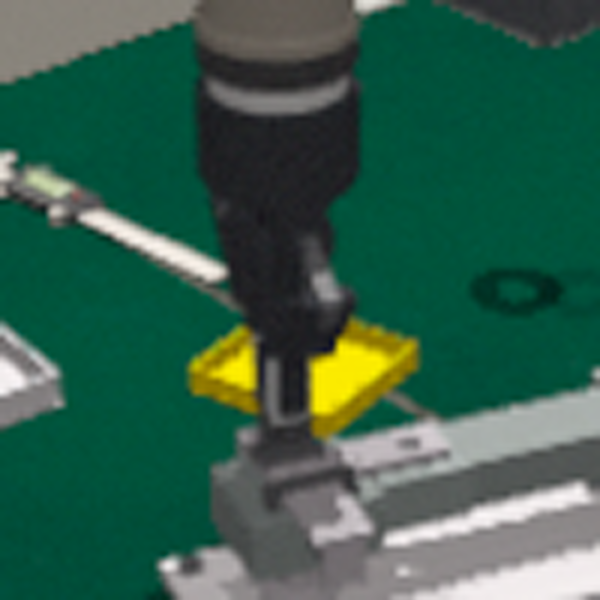

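The handle is gripped (width 10 mm, tips just above the flange at (285,420)) and pushes back at about 6 N sideways, so it sat about 4 mm further to +y than I aimed. Now pulling +y.

Call:
{"op": "carry_out", "data": {"moves": [{"gripper": 0,"xyz": [0.4,0,0],"rot": [0,0,0]},{"gripper": 0,"xyz": [0.8,0,0],"rot": [0,0,0]},{"gripper": 0,"xyz": [1.2,0,0],"rot": [0,0,0]},{"gripper": 0,"xyz": [1.6,0,0],"rot": [0,0,0]},{"gripper": 0,"xyz": [2.0,0,0],"rot": [0,0,0]},{"gripper": 0,"xyz": [2.3,0,0],"rot": [0,0,0]},{"gripper": 0,"xyz": [2.3,0,0],"rot": [0,0,0]},{"gripper": 0,"xyz": [2.3,0,0],"rot": [0,0,0]}]}}

```text
time_s: 12.1
ee_pos: [0.5153, 0.0357, 0.0994]
orientation: [0.812, 0.584, -0.003, 0.001]
contact_force: [-5.3, -7.3, 6.8]
width: 0.0104
```

Run:
```python
from h import *
import cv2
delta([.5105,.0195,.097])
s=robot.get_image("scene")[:,:,::-1]
cv2.imwrite("pics/a15.png",cv2.resize(s[120:220,200:300],(600,600),interpolation=cv2.INTER_CUBIC))
```

```text
t 12.1 pos [0.5153 0.0357 0.0994] w 0.01043867905631617 F [-5.3229 -7.2931  6.8222] q [-0.4042  0.3588  0.3798  1.7825 -0.1454  1.0327  1.2764]
xyz cm [-1.6836  0.0566  0.2487] rot [-0.0016  0.0069 -0.0038]
```

View pics/a15.png

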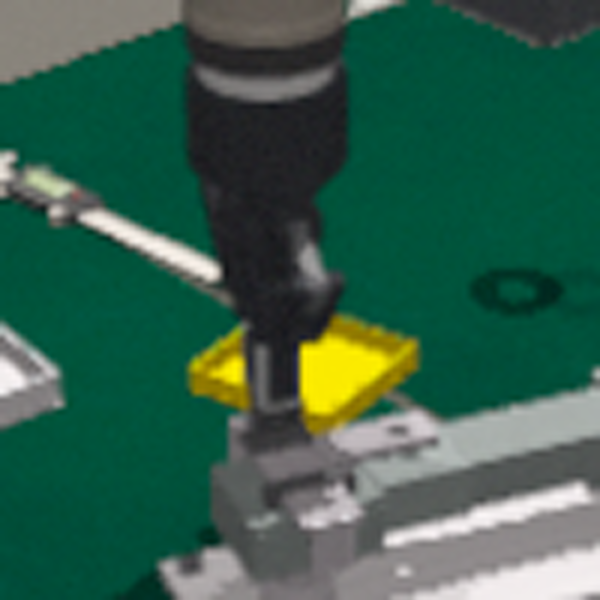

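The latch moved with the fingers, about 13 mm along +y, and the strap is shifted clearly with the tongue still down. Holding the pull and starting the lift along the arc.

Call:
{"op": "carry_out", "data": {"moves": [{"gripper": 0,"xyz": [0.2,0,0],"rot": [0,0,0]},{"gripper": 0,"xyz": [0.3,0,0],"rot": [0,0,0]},{"gripper": 0,"xyz": [0.3,0,0],"rot": [0,0,0]},{"gripper": 0,"xyz": [0.3,0.18,-0.8],"rot": [0.04,0,0]},{"gripper": 0,"xyz": [0.3,0.37,-1.6],"rot": [0.08,0,0]},{"gripper": 0,"xyz": [0.3,0.6,-2.4],"rot": [0.12,0,0]},{"gripper": 0,"xyz": [0.3,0.86,-3.1],"rot": [0.16,0,0]},{"gripper": 0,"xyz": [0.3,0.86,-3.1],"rot": [0.16,0,0]}]}}

```text
time_s: 12.95
ee_pos: [0.5225, 0.035, 0.1292]
orientation: [0.809, 0.581, -0.053, -0.065]
contact_force: [-8.5, -7.4, 0.8]
width: 0.0102
```

Run:
```python
from h import *
import cv2
delta([.5153,.0357,.0994])
s=robot.get_image("scene")[:,:,::-1]
cv2.imwrite("pics/a16.png",cv2.resize(s[120:240,200:340],(700,600),interpolation=cv2.INTER_CUBIC))
```

```text
t 12.95 pos [0.5225 0.035  0.1292] w 0.010242474115318406 F [-8.5324 -7.4074  0.792 ] q [-0.3238  0.4602  0.3704  1.5678 -0.2082  1.3125  1.3408]
xyz cm [-0.1353 -0.2015  3.0544] rot [-0.1679  0.0098 -0.0054]
```

View pics/a16.png

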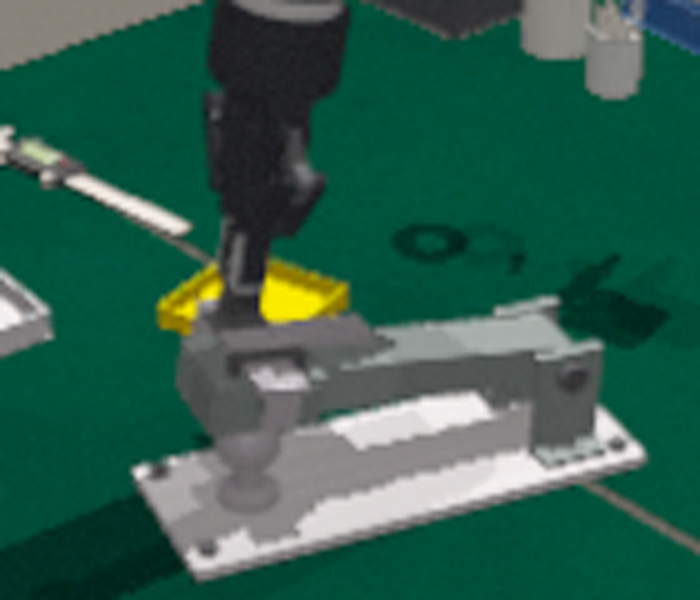

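The tongue is up and the ball is visible at (247,450), with the handle still in the fingers at (240,310). Continuing to about 0.34 rad.

Call:
{"op": "carry_out", "data": {"moves": [{"gripper": 0,"xyz": [0,0.1,-0.9],"rot": [0.045,0,0]},{"gripper": 0,"xyz": [0,0.2,-1.8],"rot": [0.09,0,0]},{"gripper": 0,"xyz": [0,0.45,-2.7],"rot": [0.135,0,0]},{"gripper": 0,"xyz": [0,0.7,-3.5],"rot": [0.18,0,0]},{"gripper": 0,"xyz": [0,0.7,-3.5],"rot": [0.18,0,0]},{"gripper": 0,"xyz": [0,0.7,-3.5],"rot": [0.18,0,0]},{"gripper": 0,"xyz": [0,0.7,-3.5],"rot": [0.18,0,0]},{"gripper": 0,"xyz": [0,0.7,-3.5],"rot": [0.18,0,0]}]}}

```text
time_s: 13.8
ee_pos: [0.5356, 0.0308, 0.1621]
orientation: [0.8, 0.575, -0.104, -0.135]
contact_force: [-5.8, -8.0, -2.6]
width: 0.0098
```

Run:
```python
from h import *
import cv2
delta([.5153,.0357,.0994])
s=robot.get_image("scene")[:,:,::-1]
cv2.imwrite("pics/a17.png",cv2.resize(s[100:240,200:340],(600,600),interpolation=cv2.INTER_CUBIC))
delta([.5153,.0357,.0994])
# predicted tongue features: pin hole/strap end, coupler near bottom edges for theta
x,y,a=.597,-.023,-.3195
def st(P,th):
    X,Y,Z=P; X-=.105;Z-=.065
    X,Z=X*np.cos(th)+Z*np.sin(th)+.105, -X*np.sin(th)+Z*np.cos(th)+.065
    return [x+X*np.cos(a)-Y*np.sin(a),y+X*np.sin(a)+Y*np.cos(a),Z]
k=600/140
for th in(.2,.25,.3,.35): print(th,[((proj("scene",st(p,th))-[200,100])*k)[0].round() for p in((-.13,-.029,.08),(-.13,.029,.08),(-.095,.03,.112),(-.13,-.029,.045))])
```

```text
t 13.8 pos [0.5356 0.0308 0.1621] w 0.009834952227638973 F [-5.7605 -7.9957 -2.5768] q [-0.2353  0.5953  0.3594  1.3122 -0.2628  1.6096  1.3811]
xyz cm [-0.1086  0.1521  6.6036] rot [-0.3431  0.0104 -0.006 ]
t 13.85 pos [0.5356 0.0308 0.1621] w 0.010101740767419903 F [-4.5776 -6.8338 -2.2023] q [-0.2353  0.5952  0.3594  1.3123 -0.2628  1.6095  1.3811]
xyz cm [-0.1105  0.1536  6.6035] rot [-0.3431  0.0104 -0.006 ]
0.2 [array([189., 396.]), array([157., 354.]), array([212., 310.]), array([180., 442.])]
0.25 [array([193., 381.]), array([161., 338.]), array([218., 297.]), array([182., 427.])]
0.3 [array([198., 365.]), array([166., 323.]), array([224., 284.]), array([185., 411.])]
0.35 [array([205., 349.]), array([172., 308.]), array([232., 271.]), array([188., 396.])]
```

View pics/a17.png

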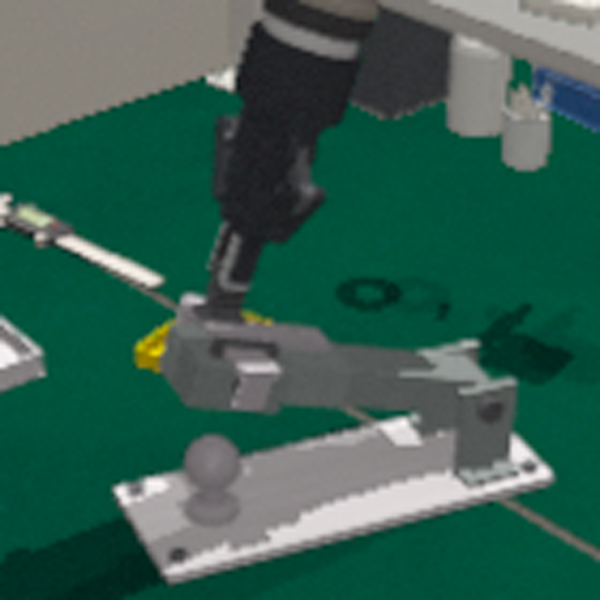

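The tongue is well up, with the ball bare at (212,465) and the coupler's lower corner at about (190,400), which the projection puts near 0.34 rad. The handle is still gripped at (232,290). I'll hold and check that it is steady.

Call:
{"op": "carry_out", "data": {"moves": [{"gripper": 0,"xyz": [0,0,0],"rot": [0,0,0]},{"gripper": 0,"xyz": [0,0,0],"rot": [0,0,0]},{"gripper": 0,"xyz": [0,0,0],"rot": [0,0,0]},{"gripper": 0,"xyz": [0,0,0],"rot": [0,0,0]},{"gripper": 0,"xyz": [0,0,0],"rot": [0,0,0]},{"gripper": 0,"xyz": [0,0,0],"rot": [0,0,0]}]}}

```text
time_s: 14.45
ee_pos: [0.5356, 0.0308, 0.1621]
orientation: [0.8, 0.575, -0.104, -0.135]
contact_force: [-4.8, -7.7, -2.1]
width: 0.0104
```

Run:
```python
from h import *
import cv2
delta([.5356,.0308,.1621])
print(robot.read_state()["dq"])
s=robot.get_image("scene")[:,:,::-1];t=robot.get_image("top")[:,:,::-1]
cv2.imwrite("pics/a18.png",np.hstack([cv2.resize(s[100:240,140:280],(500,500)),cv2.resize(t[185:250,155:220],(290,500))]))
```

```text
t 14.45 pos [0.5356 0.0308 0.1621] w 0.010377779550083913 F [-4.7553 -7.6688 -2.1188] q [-0.2354  0.5951  0.3594  1.3123 -0.2628  1.6095  1.3811]
xyz cm [ 0.0023  0.0025 -0.002 ] rot [-0.343   0.0104 -0.006 ]
[-0.0014 -0.0001  0.0003  0.0009  0.0001  0.0013  0.0004]
```

View pics/a18.png

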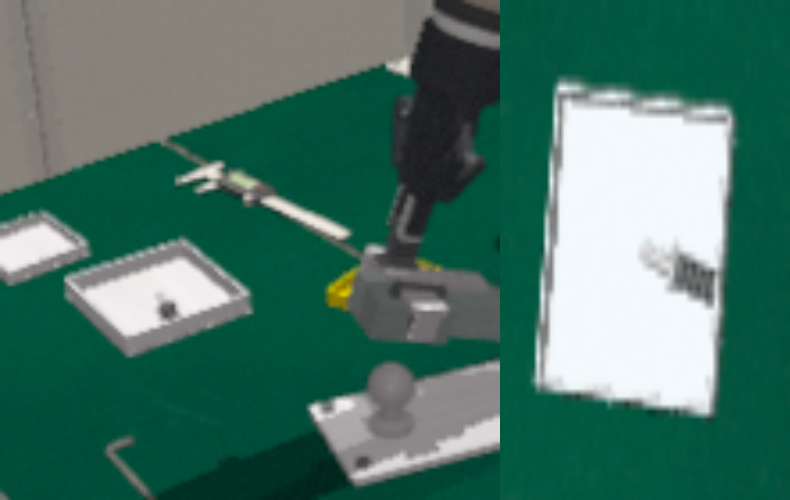

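All steady: the pin is in the tray at (168,308), the tongue is up with the handle gripped, and the tools are where they were. Handing in.

```bash
python3 -c "
from bench import robot
print(robot.sign_off())"
```

```text
the job is handed in; nothing more can be done
None
```

I pulled the safety pin and dropped it in the larger silver tray. I then pulled the latch sideways about 13 mm and lifted the tongue by its handle to roughly 0.34 rad, with the coupler about 65 mm above its seat. I handed the job in at 14.5 s with the handle still gripped; the hand-in reports no verdict.

**Last checks**
- **Arm:** it was still, with joint speeds of 0.001 rad/s or less and the TCP unchanged over 0.6 s. The handle still pulled back on the fingers with about 9 N.
- **Pin:** it lay at rest in the tray, its head about 42 mm from the tray centre.
- **Ball and tools:** the ball was bare. The caliper had not moved. I did not look closely at the tape roll or screwdriver after the start, but the arm never went near them.

**What disagreed**
- **Fingertip height:** the fingertips stood about 25–28 mm higher in the images than the reported TCP implied. My first close on the pin came up empty because of this. I corrected the height from the pictures, and the second grasp held.
- **Finger opening:** it read about 11 mm on the 15 mm pin grip and 10 mm on the 12 mm handle.
- **Handle position:** the handle sat about 4 mm further to +y than I had aimed.
- **Estimates:** the latch travel comes from the measured TCP motion and the tongue angle from the image projection. I had no direct reading of either joint.

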